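# Shut the recessed bench gas valve with its T-key

## Robot

A 6-joint arm with a two-finger parallel gripper is mounted at the origin on a cart in front of the work surface, level with it; the furniture and walls round the work are solid. World frame = base frame: x ahead of the robot, y to its left, z up, the work surface at z = 0. Lengths are in mm, angles in degrees, forces in N, time in s.
With the tool pointing down it reaches from about 350 to 850 mm from the base axis. Payload 8.1 kg.
Tool frame: the origin (TCP) lies at the very end of the fingers, on their centre line; the grasp point (between the pads) lies 19 mm behind it (r.grip_depth is the distance from the TCP to the grasp point, in mm); y points along the fingers, z is the direction in which the jaws open and shut, and the axes are right-handed (so a half turn about y gives the same grasp; the last joint's range is limited). The gripper opens to 85 mm and grips with 20 to 120 N. Pads are 22 mm wide; open, the fingers measure 114 mm over their backs; the gripper's body (76 mm by 85 mm) begins 54 mm behind the grasp point. The pads swing forward as they close: fully open they stand 13 mm farther back than shut.
Start: joints at [70.737, 7.471, 85.268, -0, 87.261, -4.893], TCP at [148.885, 581.239, 231.292] pointing down, gripper open.
Joint ranges: [-169.43, 169.43], [-51.17, 129.36], [1.28, 143.12], [-76.62, 256.62], [0, 156.53], [-152.29, 152.29]. Speed limits (degrees/s): [136.94, 136.94, 159.86, 180, 180, 180].

## Interface

Orientations are given as [roll, pitch, yaw] about the fixed x, y, z axes, in that order (R = Rz(yaw) Ry(pitch) Rx(roll)).
In Python, from bench import readout, eyes, r gives the robot as it stands. The module is installed in compiled form; this text tells all that it offers.
- The arm moves only by the tool move_arm, never from a script. Its argument "motion" is text: rows parted by semicolons, each of 6 numbers parted by spaces: the shift along the world's x, y, z in cm, then the turn, a rotation vector about the world's x, y, z in degrees. A call has 1 to 10 rows; each row is the pose to reach, as a shift and turn from the pose commanded when the call began; what a row does not reach only later rows make up. A row lasts 1/12 s, in which the tool goes at most 41.7 mm and 7.16 degrees, less where a joint would pass 70% of its speed; a pose out of reach is approached as far as the arm can. A call with a gripper value outside its range is refused whole. "fingers" is the finger opening in cm, from 0 to 8.54, set as the call begins (left out, the last holds). The fingers move at their own pace and stop on an object; "squeeze" is the grip in N (left out, the last holds). Time passes only in rows, so rows that repeat a pose let the fingers close. It gives the time, the measured TCP pose, the force and the opening at its end, in the units of the state.
- readout.sense(): the state, without advancing time (a new reading comes with each control period).
- eyes.snapshot(name): name is "scene" or "top" or "wrist"; returns a dict with "image" (420x560x3 uint8, blue, green, red), "fx", "fy", "cx", "cy" (pixels), "dist_coeffs" ([k1, k2, p1, p2, k3] as OpenCV has them; the pictures are not rectified), "world_to_cam" (4x4, takes a point from world to camera coordinates). Camera axes: x right, y down, z forward; pixel columns grow to the right and rows downward; lengths in mm; the calibration is good to about 2 mm. A picture is of the moment at which its call begins. There is no depth.
- r.hand_in(): hands the job in, once; it reports no verdict.
The state is a dict: "time": time; "joint_pos": joint angles; "qd": joint speeds; "joint_efforts": joint torques, N m; "tool_pos": TCP position; "tcp_rot": TCP orientation; "ft_force": force on the tool from outside, world axes, zero at the start; "wrist_torque": the same for the moment, N m; "finger_gap": finger opening in mm.
Only numpy, scipy, OpenCV 4.12 (cv2) and the standard library are available. Lean on these libraries where they do the work, as an engineer would, in place of code of your own. Each camera call takes 0.05 s, during which the arm holds its last target. There are 200 camera calls.

## Task

Shut the gas valve on the bench with its T-handled key: take the key out of the square stand, lower it down the valve's round tower until its socket sits fully over the square stem at the bottom, and turn the stem clockwise (seen from above) as far as it goes. Then put the key back upright in the stand, right down in its pocket, and let go. Leave the bottle, jar lid, dish and timer standing round it where they are.

Things in the scene. Friction and masses are not known exactly. Their poses are not given: they have to be found in the camera images.
- valve: Gas isolating valve, fixed to the bench. Grey base plate 100 x 100 x 10 mm and body 30 mm high, copper pipes leaving it along its own +y and -y and going into the bench (172 mm over all along y); on it a round aluminium tower, 68 mm outside, top at 115 mm, with an open vertical shaft 46 mm across in its middle that is 85 mm deep: its floor is 30 mm above the bench. Origin: underside, on the tower's axis; z up.
- stem_top (a point): Centre of the top of the square stem that stands in the middle of the shaft, 52 mm above the bench and 63 mm below the tower's mouth. The stem is 16 mm square, its faces square to this point's x and y axes (which turn with the stem): 16 mm of square, then a 6 mm taper on top. The key's foot rests on the shaft floor, 22 mm below this point, when fully engaged. The valve's own x axis is this point's x axis at joint 0.
- stem (a joint): Angle of the stem in rad: grows clockwise seen from above; 0 = fully open (black pointer on the tower's mouth, which turns with the stem, points along the valve's -y, beside a pipe), 1.57 = shut, against a hard stop (pointer along the valve's -x, the front). It starts partly open, between 0.35 and 0.75; stays where it is left, turns against about 0.08 N m of friction. The key has about 0.2 rad of play on the stem each way.
- key_stand: Key stand, fixed to the bench: dark steel base plate 100 x 85 x 10 mm with an upright square tube 58 mm outside, 46 mm inside, top at 75 mm, open at the top. Origin: underside, on the tube's axis.
- pocket_floor (a point): Centre of the floor of the stand's square pocket, 10 mm above the bench, 65 mm below its rim.
- key_bar (a point): Centre of the cross bar of the loose steel T-key (about 0.3 kg), the place to grip it. The bar runs along this point's x axis, 116 mm over its 23 mm knobbed ends; between them it is 16 mm wide (y) and 18 mm high with flat upright sides. z points up along the rod, 14 mm thick, which runs down from here. The key stands upright in the stand's pocket at the start, its bar 150 mm above the bench.
- key_foot (a point): Centre of the key's lower end, 140 mm below the middle of the bar; same axes. The foot is an eight-sided socket, 29 mm across its flats (36 mm across its corners) and 34 mm high, with a square hole 19 mm wide and 26 mm deep, open below, its sides along x and y: it fits the stem in four ways, a quarter turn apart.
- dye_bottle: Bystander: brown bottle with a black cap, 44 mm wide, 85 mm high, origin at its underside.
- jar_lid: Bystander: white screw lid of a jar lying flat, 112 mm across, 22 mm high.
- petri_dish: Bystander: round covered dish, 60 mm across, 15 mm high.
- bench_timer: Bystander: white timer, 66 x 66 x 19 mm.
- t_key: The whole loose T-key, 151 mm high (see point key_foot, where its origin lies, and point key_bar).
Mind the look-alikes: they are no part of the job. What is shaped like the t_key but purple is not meant.

How it is judged:
By the outcome, as a careful person would: the job done as asked, in the order asked, and still so for the second after the job is handed in, with the robot touching nothing.
It also fails if it takes over 67 s, if anything falls off the work surface, if the arm or the gripper's body presses on something with over 40 N, if the wrist force passes 120 N, or if a joint passes its speed limit or range.

## Working session

There is one attempt and no reset: what is moved stays moved. The work goes in short steps, Python scripts to look and compute and a tool call to move; the robot and the scene stay as the last step left them, time stands still between calls to the robot, and variables do not carry over. Pictures are saved under pics/ and viewed, about 8 in all and at most 12, crops included, and the job is handed in when it is done.

Besides the shell and the picture viewer there is one more tool, called after ">>>" by a JSON object that holds its "fn" and its "kwargs". move_arm: Moves the arm, as the interface text tells. Its arguments: {"type":"object","properties":{"motion":{"type":"string"},"fingers":{"type":"number"},"squeeze":{"type":"number"}},"required":["motion"]}

```bash
mkdir -p pics
cat > h.py <<'E'
import numpy as np, cv2, json
from bench import readout, eyes, r
def snap(name,fn):
    d=eyes.snapshot(name); cv2.imwrite(f'pics/{fn}.png',d['image'])
    np.savez(f'pics/{fn}.npz',**{k:np.array(v) for k,v in d.items()}); return d
def load(fn): return dict(np.load(f'pics/{fn}.npz'))
def px2w(d,uv,z):
    K=np.array([[d['fx'],0,d['cx']],[0,d['fy'],d['cy']],[0,0,1]],float)
    n=cv2.undistortPoints(np.array([[uv]],float),K,np.array(d['dist_coeffs'],float))[0,0]
    T=np.array(d['world_to_cam']);R=T[:3,:3];t=T[:3,3]
    c=-R.T@t; v=R.T@np.array([n[0],n[1],1]); return c+v*(z-c[2])/v[2]
def w2px(d,P):
    K=np.array([[d['fx'],0,d['cx']],[0,d['fy'],d['cy']],[0,0,1]],float)
    T=np.array(d['world_to_cam']);rv=cv2.Rodrigues(T[:3,:3])[0]
    return cv2.projectPoints(np.array(P,float).reshape(-1,3),rv,T[:3,3],K,np.array(d['dist_coeffs'],float))[0][:,0]
E
python3 - <<'E'
from h import *
print(readout.sense())
a=snap('scene','s1');b=snap('top','t1')
for d in(a,b):
    T=d['world_to_cam'];print(-T[:3,:3].T@T[:3,3],d['fx'])
cv2.imwrite('pics/t1c.png',b['image'])
E
```

```text
{'time': 0.0, 'joint_pos': array([ 7.07375328e+01,  7.51622262e+00,  8.53279803e+01, -1.70173422e-03,
        8.72621948e+01, -4.89264804e+00]), 'qd': array([ 0.04747149,  0.02995332,  0.06587616, -0.03424375,  0.0752299 ,
        0.05005692]), 'joint_efforts': array([-1.84949422e-03, -5.69385910e+01, -5.00548232e+01, -4.96302473e-04,
        1.50071742e-02,  1.51762421e-06]), 'tool_pos': array([148.7119332 , 580.71565447, 230.24526838]), 'tcp_rot': array([-9.01061550e+01,  7.38111307e-03, -1.43697431e+01]), 'ft_force': array([-0.50034215, -0.15164711,  0.47962752]), 'wrist_torque': array([ 0.00524727, -0.06090367,  0.01962512]), 'finger_gap': 85.73870034112026}
[   6.88086553 -518.82487269  752.9072208 ] 406.1788515142877
[ 468.08672646  -19.92668123 1059.58185488] 385.86288485386365
```

View pics/t1.png

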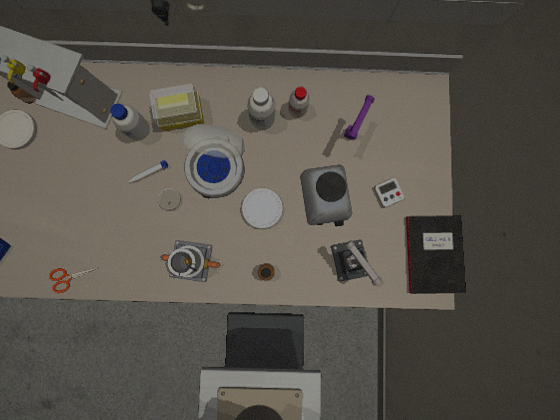

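View pics/s1.png

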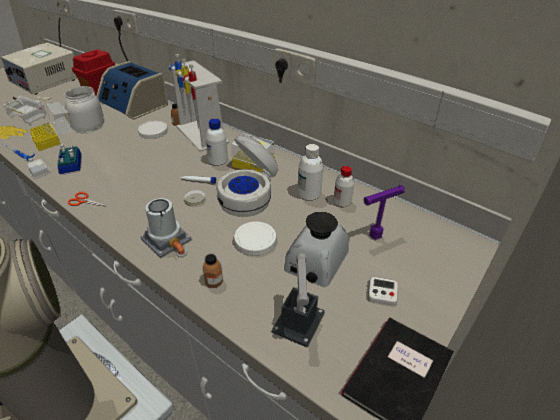

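Top view: valve is at about px (187,262), the stand with the key at (350,260). The key bar runs from about (350,247) to (378,281), and the purple look-alike is at (360,118). Next I'll zoom in on the top view and check the calibration.

Run:
```python
from h import *
b=load('t1');a=load('s1')
for u in [(187,262),(350,260),(364,263),(260,410),(60,330)]: print(u,px2w(b,u,0).round(),px2w(b,u,115).round(),px2w(b,u,150).round())
print(w2px(b,[148,581,230]),w2px(a,[148,581,230]))
def crop(i,x,y,w,h,s): return cv2.resize(i[y:y+h,x:x+w],None,fx=s,fy=s,interpolation=cv2.INTER_CUBIC)
A=np.hstack([crop(b['image'],150,230,80,60,5),crop(b['image'],320,230,80,60,5)])
B=np.hstack([crop(a['image'],130,190,80,60,5),crop(a['image'],260,240,80,60,5)])
cv2.imwrite('pics/z1.png',cv2.convertScaleAbs(np.vstack([A,B]),alpha=1.6))
```

```text
(187, 262) [430. 207.   0.] [434. 183. 115.] [436. 175. 150.]
(350, 260) [ 448. -236.    0.] [ 450. -212.  115.] [ 451. -205.  150.]
(364, 263) [ 441. -274.    0.] [ 444. -246.  115.] [ 445. -238.  150.]
(260, 410) [53. -3.  0.] [ 98.  -5. 115.] [112.  -6. 150.]
(60, 330) [242. 534.   0.] [266. 474. 115.] [274. 456. 150.]
[[-27.7449027  399.07447147]] [[-28.75366504 164.76988802]]
```

View pics/z1.png

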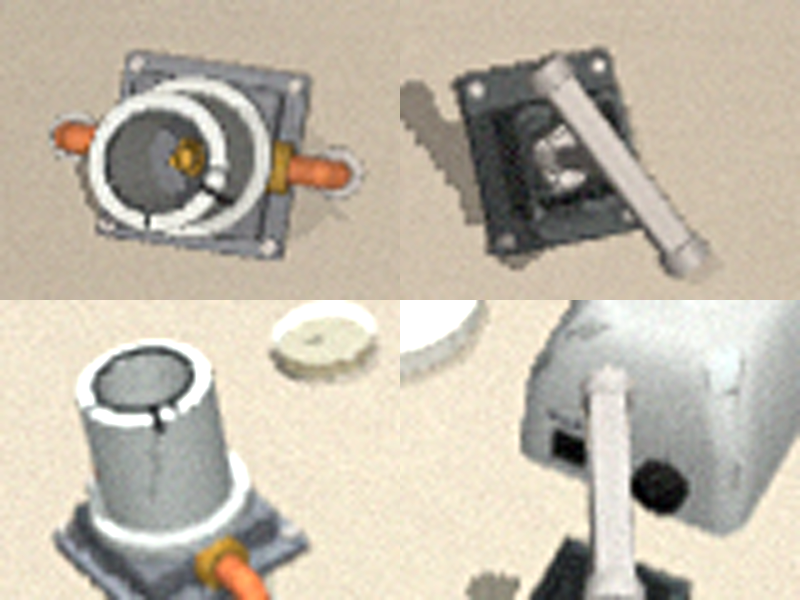

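The valve tower's rim centre is at about px (182,262). The pointer is at the lower right of the rim, near px (192,266). The bar ends are at about px (350.4,245) and (377.6,281.6).

Run:
```python
from h import *
b=load('t1')
Z=lambda x,y:(150+x/5,230+y/5)
ZS=lambda x,y:(320+(x-400)/5,230+y/5)
print('rim',px2w(b,Z(159,162),115))
c=[px2w(b,Z(*p),10) for p in[(137,64),(297,90),(267,247),(107,228)]]
print('base',np.mean(c,0),[ (c[i]-c[i-1]).round(1) for i in range(4)])
p=px2w(b,Z(213,178),115);print('ptr',p)
p=px2w(b,Z(148,220),115);print('notch',p)
c=[px2w(b,ZS(*p),10) for p in[(475,90),(600,65),(628,215),(507,241)]]
print('stand',np.mean(c,0),[ (c[i]-c[i-1]).round(1) for i in range(4)])
e=[px2w(b,ZS(*p),150) for p in[(553,77),(687,256)]];print('bar',e,np.mean(e,0),np.linalg.norm(e[0]-e[1]),np.degrees(np.arctan2(*(e[0]-e[1])[[1,0]])))
```

```text
rim [432.95995727 195.13038953 115.        ]
base [432.44639997 196.15476682  10.        ] [array([ 87.6, -10.9,   0. ]), array([-11.4, -86.8,   0. ]), array([-83.8,  11.9,   0. ]), array([ 7.5, 85.8,  0. ])]
ptr [426.08287091 168.71078    115.        ]
notch [405.19540686 198.83951888 115.        ]
stand [ 447.05704254 -234.94963731   10.        ] [array([80.3, 18.2,  0. ]), array([ 15.5, -68.1,   0. ]), array([-80.2, -15.6,   0. ]), array([-15.6,  65.4,   0. ])]
bar [array([ 485.05765381, -206.22351038,  150.        ]), array([ 403.67438982, -269.6780068 ,  150.        ])] [ 444.36602181 -237.95075859  150.        ] 103.19742619147142 37.943527353833005
```

>>> {"fn": "move_arm", "kwargs": {"motion": "2.5 -3.5 1 0 0 -4;5 -7 2 0 0 -9;7.5 -10.5 3 0 0 -15;10 -14 4 0 0 -21;12.5 -17.5 5 0 0 -28;15 -21 6 0 0 -35;17.5 -24 7 0 0 -42;20 -27.5 8 0 0 -49;22 -31 9 0 0 -56;24 -33 10 0 0 -60", "fingers": 8}}

```text
time: 0.93
tool_pos: [386.5, 251.8, 329.9]
tcp_rot: [-90.1, -0.0, -74.8]
ft_force: [0.9, 0.4, -0.0]
finger_gap: 80.0
```

>>> {"fn": "move_arm", "kwargs": {"motion": "1.5 -2 0 0 0 -5;2.5 -3 0 0 0 -8;2.5 -3 0 0 0 -8;2.5 -3 0 0 0 -8"}}

```text
time: 1.27
tool_pos: [411.5, 223.5, 329.6]
tcp_rot: [-90.1, 0.0, -82.4]
ft_force: [0.1, -0.1, -0.3]
finger_gap: 79.9
```

Run:
```python
from h import *
s=readout.sense();print(s['time'],s['tool_pos'],s['tcp_rot'],s['joint_pos'].round(1))
w=snap('wrist','w1');T=w['world_to_cam'];print(-T[:3,:3].T@T[:3,3],T[2,:3],w['fx'])
print(w2px(w,[[432.7,195.6,115],[432.7,195.6,52],[433,170,115]]))
```

```text
1.2667 [411.5470636  223.54684659 329.61832326] [-9.00645939e+01  1.59097804e-03 -8.24047094e+01] [ 22.2 -14.2  96.    0.   98.3  14.6]
[401.16464679 307.59856976 472.25640762] [ 0.04248933 -0.32549857 -0.94458739] 329.43408114528506
[[294.61965171 202.67021583]
 [292.64719508 188.02001481]
 [291.64666907 223.44627561]]
```

View pics/w1.png

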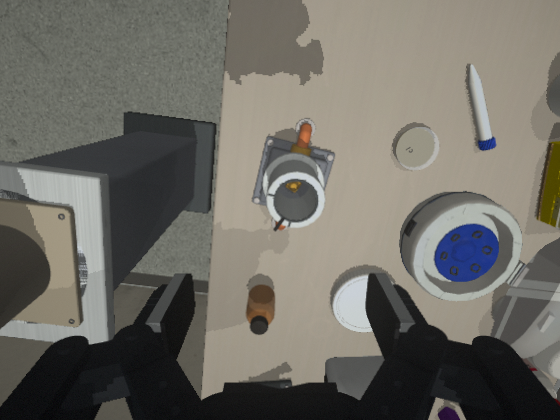

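The wrist picture shows the valve rim centred near px (295,198), with the black pointer at the lower left near (279,225). I'll zoom in on that.

Run:
```python
from h import *
w=load('w1');c=w['image'][150:240,250:350]
cv2.imwrite('pics/z2.png',cv2.resize(c,None,fx=6,fy=6,interpolation=cv2.INTER_CUBIC))
```

```text
(no output)
```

View pics/z2.png

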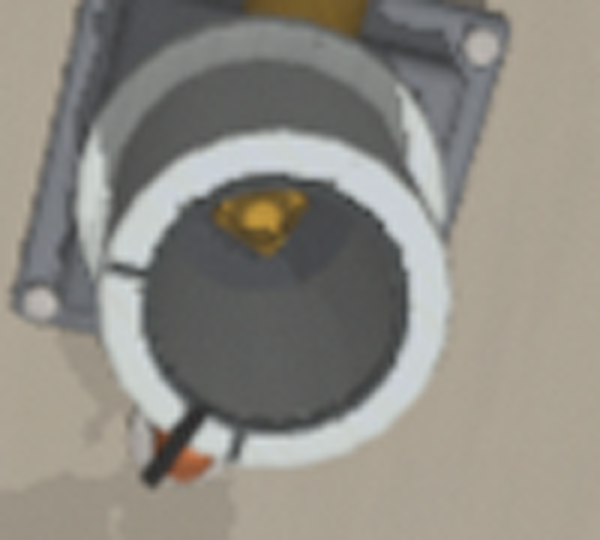

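Run:
```python
from h import *
w=load('w1');Z=lambda x,y:(250+x/6,150+y/6)
c=px2w(w,Z(275,298),115);print(c)
for n,p in dict(shut=(127,270),open=(237,447),pin=(205,410),pout=(150,485)).items():
    q=px2w(w,Z(*p),115)-c;print(n,q.round(1),np.degrees(np.arctan2(q[1],q[0])))
for p in [(260,217),(215,213),(305,195),(268,254)]: print(px2w(w,Z(*p),50))
```

```text
[433.54032886 199.32734094 115.        ]
shut [-28.4   1.8   0. ] 176.4453457046184
open [ -2.8 -31.    0. ] -95.22390361542847
pin [-10.  -24.2   0. ] -112.55077126664428
pout [-18.6 -41.1  -0. ] -114.29419732849775
[433.38287183 197.69959828  50.        ]
[423.41695341 197.28508272  50.        ]
[442.4609636  203.95429384  50.        ]
[436.37718092 189.54058032  50.        ]
```

>>> {"fn": "move_arm", "kwargs": {"motion": "0.5 -3 0 0 0 -4;1 -7 0 0 0 -10;1.5 -11 0 0 0 -17;2 -15 -1 0 0 -24;2.5 -19 -2 0 0 -31;3 -23 -3 0 0 -38;3 -27 -4 0 0 -45;3 -31 -5 0 0 -52;3 -34 -6 0 0 -57;3 -36 -7 0 0 -60"}}

```text
time: 2.15
tool_pos: [441.2, -137.3, 259.4]
tcp_rot: [-90.0, -0.0, -142.6]
ft_force: [-0.6, 0.5, -0.6]
finger_gap: 79.7
```

>>> {"fn": "move_arm", "kwargs": {"motion": "0 -2 0 0 0 0;0 -3.5 0 0 0 0;0 -4.5 0 0 0 0;0 -4.5 0 0 0 0;0 -4.5 0 0 0 0"}}

```text
time: 2.57
tool_pos: [441.7, -180.0, 260.1]
tcp_rot: [-90.0, 0.0, -142.3]
ft_force: [-0.4, -0.2, 0.9]
finger_gap: 80.1
```

Run:
```python
from h import *
s=readout.sense();print(s['time'],s['tool_pos'],s['tcp_rot'],s['joint_pos'].round(1))
w=snap('wrist','w2')
c=np.array([444.4,-238,150]);x=np.array([np.cos(np.radians(38)),np.sin(np.radians(38)),0])
print(w2px(w,[c,c+58*x,c-58*x,[447,-235,75]]))
cv2.imwrite('pics/z3.png',cv2.resize(w['image'],(800,600)))
```

```text
2.5667 [ 441.69998246 -180.0431861   260.05509309] [-9.00366794e+01  1.45209147e-02 -1.42309067e+02] [-28.4 -12.5 101.7   0.   90.9  23.9]
[[335.76230578 244.64854948]
 [339.475225   177.45044771]
 [332.43728679 303.08351965]
 [323.86533828 210.93105556]]
```

View pics/w2.png

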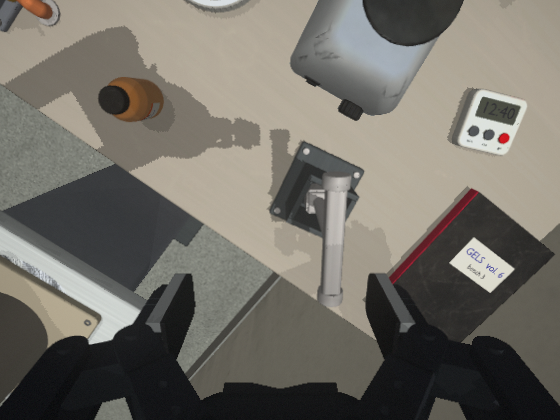

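Run:
```python
from h import *
w=load('w2')
for z in(150,160):
    a=px2w(w,(337.5,181),z);b=px2w(w,(330,298),z);m=(a+b)/2
    print(a.round(1),b.round(1),m.round(1),np.linalg.norm(a-b),np.degrees(np.arctan2(*(a-b)[[1,0]])))
print([px2w(w,p,10).round(1) for p in[(306,150),(358,175),(276,211),(325,235)]])
```

```text
[ 487.  -202.9  150. ] [ 401.4 -268.5  150. ] [ 444.2 -235.7  150. ] 107.75445993105257 37.44431094122144
[ 487.9 -200.   160. ] [ 405.7 -262.9  160. ] [ 446.8 -231.4  160. ] 103.49057950260001 37.444310941221424
[array([ 480.3, -189.9,   10. ]), array([ 495.6, -259.2,   10. ]), array([ 397.6, -208.4,   10. ]), array([ 410.3, -278.7,   10. ])]
```

>>> {"fn": "move_arm", "kwargs": {"motion": "0.3 -3 0 0 0 0;0.3 -5.5 0 0 0 0;0.3 -5.5 -3 0 0 0;0.3 -5.5 -6 0 0 0;0.3 -5.5 -9 0 0 0;0.3 -5.5 -11 0 0 0;0.3 -5.5 -12.4 0 0 0;0.3 -5.5 -12.9 0 0 0;0.3 -5.5 -12.9 0 0 0"}}

```text
time: 3.37
tool_pos: [444.0, -234.4, 129.9]
tcp_rot: [-90.1, -0.0, -142.3]
ft_force: [0.5, -0.2, -0.2]
finger_gap: 80.3
```

>>> {"fn": "move_arm", "kwargs": {"motion": "0 0 0 0 0 0;0 0 0 0 0 0;0 0 0 0 0 0;0 0 0 0 0 0;0 0 0 0 0 0;0 0 0 0 0 0;0 0 0 0 0 0;0 0 0 0 0 0", "fingers": 1, "squeeze": 60}}

```text
time: 4.03
tool_pos: [444.8, -236.0, 132.0]
tcp_rot: [-90.0, 0.0, -142.4]
ft_force: [-1.3, 1.6, 6.5]
finger_gap: 14.9
```

>>> {"fn": "move_arm", "kwargs": {"motion": "0 0 0.5 0 0 0;0 0 1.5 0 0 0;0 0 3 0 0 0;0 0 5 0 0 0;0 0 7 0 0 0;0 0 9 0 0 0;0 0 11 0 0 0;0 0 13 0 0 0;0 0 14.5 0 0 0;0 0 15 0 0 0", "fingers": 1}}

```text
time: 4.87
tool_pos: [445.3, -236.6, 284.6]
tcp_rot: [-89.8, 0.1, -142.4]
ft_force: [0.8, 0.4, -3.0]
finger_gap: 14.6
```

Run:
```python
from h import *
s=readout.sense();print(s['time'],s['tool_pos'],s['tcp_rot'],s['ft_force'],s['finger_gap'],s['joint_pos'].round(1))
w=snap('wrist','w3');a=snap('scene','s3')
cv2.imwrite('pics/z4.png',np.hstack([cv2.resize(w['image'][100:420,150:450],(400,427)),cv2.resize(a['image'][140:354,220:420],(400,427))]))
```

```text
4.8667 [ 445.30882811 -236.59638578  284.64188405] [-8.97639568e+01  7.43331863e-02 -1.42375715e+02] [ 0.75051182  0.4214574  -3.04365286] 14.568490173201068 [-33.8  -8.7  95.8  -0.   92.7  18.6]
```

View pics/z4.png

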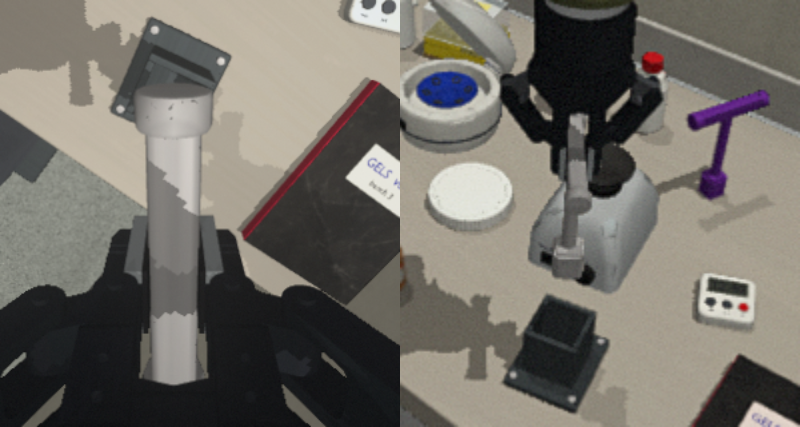

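The key is out of the stand and hanging upright, square in the jaws. The stand, timer and dish are undisturbed. Next I'll carry it to the valve and turn it to the stem's angle on the way.

>>> {"fn": "move_arm", "kwargs": {"motion": "0 1 0 0 0 3;0 3 0 0 0 8;0 5.5 0 0 0 14;0 8 0 0 0 20;0 10.5 0 0 0 26.5;0 13 0 0 0 33;0 15.5 0 0 0 39.5;0 18 0 0 0 46;0 20.5 0 0 0 52.5;0 23 0 0 0 59"}}

```text
time: 5.8
tool_pos: [443.5, -4.7, 279.3]
tcp_rot: [-90.1, 0.0, -83.1]
ft_force: [-0.1, -0.1, -3.8]
finger_gap: 14.9
```

>>> {"fn": "move_arm", "kwargs": {"motion": "0 2.5 0 0 0 6.5;0 5 0 0 0 13;-0.3 7.5 0 0 0 19.5;-0.6 10 0 0 0 26;-0.8 12.5 0 0 0 32.5;-1 15 0 0 0 39;-1.2 17.3 0 0 0 45.5;-1.2 19 0 0 0 51;-1.2 20 0 0 0 55;-1.2 20.4 0 0 0 57.4"}}

```text
time: 6.63
tool_pos: [431.4, 199.4, 279.1]
tcp_rot: [-90.1, 0.1, -25.6]
ft_force: [0.4, -0.3, -3.3]
finger_gap: 14.8
```

>>> {"fn": "move_arm", "kwargs": {"motion": "0 0 0 0 0 0;0 0 0 0 0 0;0 0 0 0 0 0"}}

```text
time: 6.88
tool_pos: [432.1, 197.5, 280.2]
tcp_rot: [-90.1, 0.1, -26.1]
ft_force: [0.5, -0.2, -3.0]
finger_gap: 15.1
```

Run:
```python
from h import *
s=readout.sense();print(s['time'],s['tool_pos'],s['tcp_rot'],s['ft_force'],s['finger_gap'],s['joint_pos'].round(1))
a=snap('scene','s4');b=snap('top','t4')
p=s['tool_pos']
for d in(a,b):print(w2px(d,[[p[0],p[1],p[2]+18-140],[p[0],p[1],p[2]+18],[433,197,115]]).round(1))
i=lambda d,x,y,w,h:cv2.resize(d['image'][y:y+h,x:x+w],(400,400),interpolation=cv2.INTER_CUBIC)
cv2.imwrite('pics/z5.png',np.hstack([i(a,110,130,100,100),i(b,130,210,100,100)]))
```

```text
6.8833 [432.1455335  197.54120766 280.19509616] [-9.00728653e+01  5.63443498e-02 -2.60776797e+01] [ 0.5347073  -0.22669907 -3.03160194] 15.133046086491271 [ 18.4 -13.  100.   -0.   93.1 -45.5]
[[155.8 192.2]
 [144.8 142. ]
 [159.3 205.8]]
[[176.4 263.3]
 [158.9 265.7]
 [181.  262.4]]
```

View pics/z5.png

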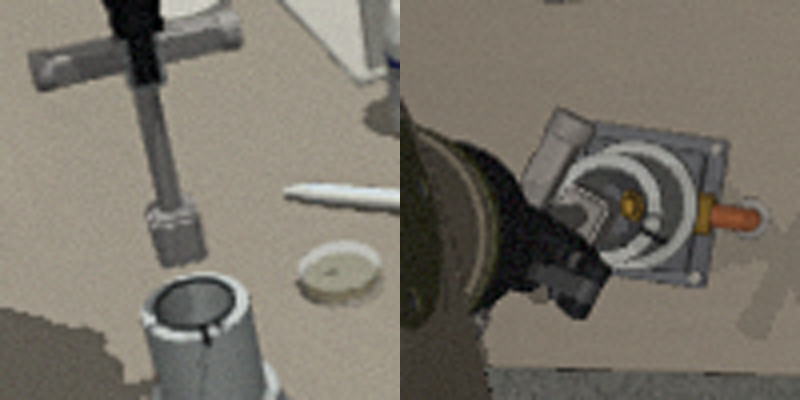

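The scene view shows the foot centred at about px (156,194), directly over the tower rim at (159,206). That matches the prediction, so I'll lower it.

>>> {"fn": "move_arm", "kwargs": {"motion": "0.1 0 -0.8 0 0 0;0.1 0 -2 0 0 0;0.1 0 -3.2 0 0 0;0.1 0 -4.4 0 0 0;0.1 0 -5.6 0 0 0;0.1 0 -6.8 0 0 0;0.1 0 -8 0 0 0;0.1 0 -9 0 0 0;0.1 0 -9.5 0 0 0;0.1 0 -9.5 0 0 0"}}

```text
time: 7.82
tool_pos: [432.7, 197.7, 184.3]
tcp_rot: [-90.1, 0.1, -26.0]
ft_force: [-0.7, 0.3, -2.8]
finger_gap: 15.0
```

>>> {"fn": "move_arm", "kwargs": {"motion": "0 0 -0.4 0 0 0;0 0 -0.8 0 0 0;0 0 -1.2 0 0 0;0 0 -1.4 0 0 0;0 0 -1.6 0 0 0;0 0 -1.6 0 0 0"}}

```text
time: 8.32
tool_pos: [433.4, 198.0, 169.8]
tcp_rot: [-90.0, 0.0, -26.0]
ft_force: [0.2, 1.1, -3.8]
finger_gap: 14.6
```

>>> {"fn": "move_arm", "kwargs": {"motion": "0 0 -0.3 0 0 0;0 0 -0.6 0 0 0;0 0 -0.9 0 0 0;0 0 -1 0 0 0;0 0 -1 0 0 0"}}

```text
time: 8.73
tool_pos: [433.2, 198.0, 159.6]
tcp_rot: [-90.0, 0.0, -26.0]
ft_force: [0.6, 0.3, -3.2]
finger_gap: 15.0
```

>>> {"fn": "move_arm", "kwargs": {"motion": "0 0 -0.2 0 0 0;0 0 -0.4 0 0 0;0 0 -0.6 0 0 0;0 0 -0.7 0 0 0;0 0 -0.7 0 0 0;0 0 -0.7 0 0 0"}}

```text
time: 9.23
tool_pos: [433.4, 198.0, 153.0]
tcp_rot: [-90.0, 0.0, -26.0]
ft_force: [0.3, 0.4, -3.8]
finger_gap: 15.0
```

>>> {"fn": "move_arm", "kwargs": {"motion": "0 0 -0.1 0 0 0;0 0 -0.2 0 0 0;0 0 -0.3 0 0 0;0 0 -0.3 0 0 0"}}

```text
time: 9.57
tool_pos: [434.5, 198.3, 152.0]
tcp_rot: [-89.9, -0.1, -26.0]
ft_force: [-2.6, -1.1, 8.3]
finger_gap: 15.0
```

The key is seated on the floor: foot at z≈30 and +11 N of contact force. Now I'll turn it clockwise.

>>> {"fn": "move_arm", "kwargs": {"motion": "0 0 0.1 0 0 -3;0 0 0.1 0 0 -8;0 0 0.1 0 0 -13;0 0 0.1 0 0 -18;0 0 0.1 0 0 -23;0 0 0.1 0 0 -28;0 0 0.1 0 0 -33;0 0 0.1 0 0 -38;0 0 0.1 0 0 -43;0 0 0.1 0 0 -48"}}

```text
time: 10.4
tool_pos: [434.0, 198.0, 152.0]
tcp_rot: [-89.9, -0.0, -74.2]
ft_force: [-1.2, -1.5, 2.0]
finger_gap: 15.3
```

>>> {"fn": "move_arm", "kwargs": {"motion": "0 0 0 0 0 -4;0 0 0 0 0 -8;0 0 0 0 0 -12;0 0 0 0 0 -16;0 0 0 0 0 -20;0 0 0 0 0 -20"}}

```text
time: 10.9
tool_pos: [433.9, 197.9, 152.0]
tcp_rot: [-89.9, -0.0, -94.1]
ft_force: [-2.1, -3.1, 5.0]
finger_gap: 15.3
```

Run:
```python
from h import *
s=readout.sense();print(s['time'],s['tool_pos'],s['tcp_rot'],s['ft_force'],s['wrist_torque'],s['joint_pos'].round(1),s['joint_efforts'].round(2))
```

```text
10.9 [433.90569376 197.92776354 152.00404372] [-8.99404090e+01 -9.40139053e-03 -9.41483360e+01] [-2.07081984 -3.10518993  4.97235197] [-0.55551485  0.45049461 -0.04340266] [ 18.4  -9.  110.   -0.   79.   22.5] [  0.55 -38.73 -47.65   0.63  -1.11   1.62]
```

>>> {"fn": "move_arm", "kwargs": {"motion": "0 0 0 0 0 -3;0 0 0 0 0 -6;0 0 0 0 0 -8;0 0 0 0 0 -8;0 0 0 0 0 -8"}}

```text
time: 11.32
tool_pos: [433.9, 197.9, 152.0]
tcp_rot: [-89.9, 0.0, -101.8]
ft_force: [-2.4, -2.7, 5.2]
finger_gap: 14.7
```

```bash
cat > st.py <<'E'
from h import *
s=readout.sense();print(s['time'],s['tool_pos'],s['tcp_rot'],s['ft_force'],s['wrist_torque'],s['joint_efforts'].round(2))
E
python3 st.py
```

```text
11.3167 [433.92255997 197.93942578 152.01556974] [-8.99404388e+01  4.01313188e-03 -1.01815072e+02] [-2.39072879 -2.69295944  5.2036065 ] [-0.61404016  0.61333909 -0.01805494] [  0.57 -38.34 -47.37   0.72  -1.34   0.22]
```

>>> {"fn": "move_arm", "kwargs": {"motion": "0 0 0 0 0 -2;0 0 0 0 0 -4;0 0 0 0 0 -4;0 0 0 0 0 -4"}}

```text
time: 11.65
tool_pos: [433.9, 197.9, 152.0]
tcp_rot: [-89.9, 0.0, -105.8]
ft_force: [-1.8, -2.2, 6.4]
finger_gap: 15.0
```

```bash
python3 st.py
```

```text
11.65 [433.88100756 197.94503156 151.99263044] [-8.99458748e+01  5.40434664e-03 -1.05810158e+02] [-1.83228661 -2.1579733   6.3941386 ] [-0.67480768  0.62230264  0.05973543] [  0.56 -38.3  -47.38   0.74  -1.4    0.22]
```

Not at the stop yet. I'll continue in small steps and watch the torque.

>>> {"fn": "move_arm", "kwargs": {"motion": "0 0 0 0 0 -1.5;0 0 0 0 0 -3;0 0 0 0 0 -3;0 0 0 0 0 -3"}}

```text
time: 11.98
tool_pos: [433.9, 197.9, 152.0]
tcp_rot: [-89.9, 0.0, -108.8]
ft_force: [-2.8, -1.6, 6.3]
finger_gap: 15.0
```

```bash
python3 st.py
```

```text
11.9833 [433.87265982 197.92056685 152.00815372] [-8.99474416e+01  5.39267406e-03 -1.08807352e+02] [-2.82273758 -1.61492425  6.31256551] [-0.67972895  0.61141186  0.05357108] [  0.54 -38.28 -47.4    0.76  -1.46   0.2 ]
```

>>> {"fn": "move_arm", "kwargs": {"motion": "0 0 0 0 0 -1.5;0 0 0 0 0 -3;0 0 0 0 0 -3;0 0 0 0 0 -3"}}

```text
time: 12.32
tool_pos: [433.9, 197.9, 152.0]
tcp_rot: [-89.9, 0.0, -111.8]
ft_force: [-2.6, -2.5, 5.7]
finger_gap: 14.7
```

```bash
python3 st.py
python3 - <<'E'
from h import *
a=snap('scene','s5');b=snap('top','t5')
i=lambda d,x,y,w,h:cv2.resize(d['image'][y:y+h,x:x+w],(400,400),interpolation=cv2.INTER_CUBIC)
cv2.imwrite('pics/z6.png',np.hstack([i(a,120,170,80,80),i(b,150,220,80,80)]))
E
```

```text
12.3167 [433.86412142 197.8987899  152.0200434 ] [-8.99474692e+01  4.65702685e-03 -1.11801703e+02] [-2.63547562 -2.47342659  5.70716923] [-0.70548731  0.63081542  0.19576837] [  0.46 -38.25 -47.39   0.8   -1.5    0.3 ]
```

View pics/z6.png

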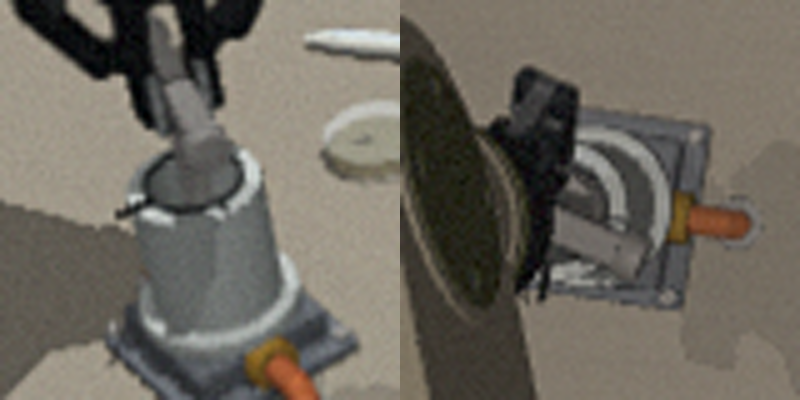

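The pointer has swung round to the front of the tower and the torque is starting to rise. I'll press a little further to confirm the stop.

>>> {"fn": "move_arm", "kwargs": {"motion": "0 0 0 0 0 -1.5;0 0 0 0 0 -3;0 0 0 0 0 -3;0 0 0 0 0 -3"}}

```text
time: 12.75
tool_pos: [433.8, 197.9, 152.0]
tcp_rot: [-89.9, 0.0, -114.8]
ft_force: [-2.9, -2.8, 6.2]
finger_gap: 15.3
```

```bash
python3 st.py
```

```text
12.75 [433.82284809 197.9212679  152.01393854] [-8.99482048e+01  1.53250937e-03 -1.14778630e+02] [-2.94962729 -2.75078152  6.21440236] [-0.6999372   0.63232542  0.44104918] [  0.23 -38.21 -47.37   0.87  -1.54   0.54]
```

>>> {"fn": "move_arm", "kwargs": {"motion": "0 0 0 0 0 -1.5;0 0 0 0 0 -3;0 0 0 0 0 -3;0 0 0 0 0 -3"}}

```text
time: 13.08
tool_pos: [433.8, 197.9, 152.0]
tcp_rot: [-89.9, 0.0, -117.8]
ft_force: [-3.3, -3.5, 5.5]
finger_gap: 15.0
```

```bash
python3 st.py
python3 - <<'E'
from h import *
a=load('s5')
for t in(194,184,179,174,169):
    t=np.radians(t);u=np.array([np.cos(t),np.sin(t)]);c=np.array([433,197.3])
    print(np.degrees(t),[(w2px(a,[*(c+k*u),115])[0]-[120,170])*5 for k in(24,34,45)])
E
```

```text
13.0833 [433.82338866 197.93429953 152.03817747] [-8.99441636e+01  4.81650960e-03 -1.17761518e+02] [-3.30143861 -3.53469244  5.51797783] [-0.76785099  0.69147207  0.60360091] [  0.05 -38.19 -47.35   0.94  -1.56   0.76]
194.0 [array([166.24290722, 206.80573385]), array([153.51088996, 218.66113601]), array([139.32273509, 231.88537524])]
184.0 [array([160.01211078, 204.04756188]), array([144.66834502, 214.69998613]), array([127.59760278, 226.56276739])]
179.0 [array([157.3127037 , 202.37697832]), array([140.84845977, 212.30419264]), array([122.54883134, 223.3486732 ])]
174.0 [array([154.91861486, 200.52999243]), array([137.46899328, 209.65818458]), array([118.09456023, 219.80304722])]
169.0 [array([152.84758866, 198.52177627]), array([134.554652  , 206.78436197]), array([114.26679976, 215.95688248])]
```

At the hard stop: the torque rose to 0.6 N m and the pointer lies at about 174°, its shut direction. I'll unload back into the play and lift.

>>> {"fn": "move_arm", "kwargs": {"motion": "0 0 0 0 0 5;0 0 0 0 0 10;0 0 0 0 0 15;0 0 0 0 0 15;0 0 0.5 0 0 15;0 0 1.2 0 0 15;0 0 2 0 0 15;0 0 3 0 0 15"}}

```text
time: 13.75
tool_pos: [433.0, 198.1, 181.3]
tcp_rot: [-90.1, -0.0, -103.0]
ft_force: [-0.2, 0.0, -3.5]
finger_gap: 15.3
```

>>> {"fn": "move_arm", "kwargs": {"motion": "0 0 1 0 0 0;0 0 2 0 0 0;0 0 3.2 0 0 0;0 0 4.5 0 0 0;0 0 6 0 0 0;0 0 7.5 0 0 0;0 0 9 0 0 0;0 0 10.2 0 0 0;0 0 10.5 0 0 0;0 0 10.5 0 0 0"}}

```text
time: 14.58
tool_pos: [434.2, 198.3, 287.7]
tcp_rot: [-89.9, 0.1, -103.0]
ft_force: [-1.4, 0.1, -3.2]
finger_gap: 15.1
```

```bash
python3 st.py
python3 - <<'E'
from h import *
a=snap('scene','s6')
i=lambda d,x,y,w,h:cv2.resize(d['image'][y:y+h,x:x+w],(600,600),interpolation=cv2.INTER_CUBIC)
cv2.imwrite('pics/z7.png',i(a,100,120,120,120))
s=readout.sense();p=s['tool_pos'];print((w2px(a,[[*p[:2],p[2]-122],[433,197.3,115]])-[100,120])*5)
E
```

```text
14.5833 [434.1794184  198.27698176 287.73762234] [-8.98720619e+01  7.92582064e-02 -1.02969275e+02] [-1.44212709  0.05209751 -3.15509839] [-0.01307058 -0.00671239 -0.02153443] [ 1.000e-02 -4.106e+01 -5.334e+01  0.000e+00  2.800e-01  0.000e+00]
[[278.51880792 348.66519636]
 [296.16651787 428.98523319]]
```

View pics/z7.png

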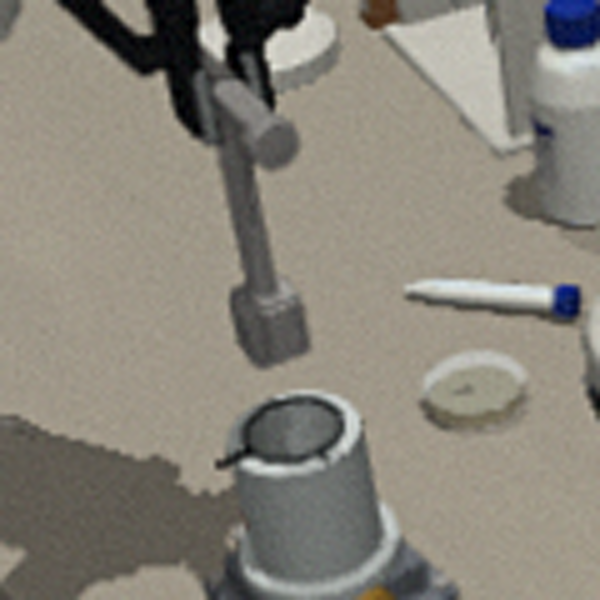

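The key came out cleanly and the pointer stays at the front, with its tip at zoomed px (222,463). Next I'll take the key back to the stand.

>>> {"fn": "move_arm", "kwargs": {"motion": "0 -1 0 0 0 -1;0.1 -3 0 0 0 -3;0.2 -5.5 0 0 0 -5;0.3 -8 0 0 0 -7;0.4 -10.5 0 0 0 -9;0.5 -13 0 0 0 -11;0.6 -15.5 0 0 0 -13;0.7 -18 0 0 0 -15;0.8 -20.5 0 0 0 -17;0.9 -23 0 0 0 -19"}}

```text
time: 15.47
tool_pos: [441.5, -33.6, 284.8]
tcp_rot: [-90.1, -0.1, -122.1]
ft_force: [0.7, 0.0, -3.3]
finger_gap: 15.1
```

>>> {"fn": "move_arm", "kwargs": {"motion": "0 -2.5 0 0 0 -2.5;0 -5 0 0 0 -5;0.1 -7.5 0 0 0 -7.5;0.1 -10 0 0 0 -10;0.2 -12.5 0 0 0 -12.5;0.2 -15 0 0 0 -15;0.3 -17.5 0 0 0 -17.5;0.3 -19.4 0 0 0 -19.5;0.3 -20.2 0 0 0 -20.4;0.3 -20.4 0 0 0 -20.4"}}

```text
time: 16.3
tool_pos: [444.4, -237.3, 284.8]
tcp_rot: [-90.1, -0.1, -142.6]
ft_force: [-0.3, 1.3, -2.9]
finger_gap: 14.9
```

>>> {"fn": "move_arm", "kwargs": {"motion": "0 0 0 0 0 0;0 0 0 0 0 0;0 0 0 0 0 0"}}

```text
time: 16.55
tool_pos: [445.5, -235.0, 286.0]
tcp_rot: [-90.0, 0.0, -142.3]
ft_force: [0.3, 0.3, -3.7]
finger_gap: 15.0
```

```bash
python3 st.py
python3 - <<'E'
from h import *
a=snap('scene','s7')
cv2.imwrite('pics/z8.png',cv2.resize(a['image'][220:360,240:380],(600,600),interpolation=cv2.INTER_CUBIC))
s=readout.sense();p=s['tool_pos'];print((w2px(a,[[*p[:2],p[2]-122],[446.3,-234.5,75]])-[240,220])*600/140)
E
```

```text
16.55 [ 445.5211977  -234.96305069  285.99719199] [-9.00254900e+01  1.02019702e-02 -1.42284224e+02] [ 0.27025628  0.3429925  -3.6515019 ] [-0.02699012  0.02453814  0.01369094] [-4.500e-01 -4.429e+01 -5.250e+01 -3.000e-02 -0.000e+00 -1.000e-02]
[[270.80869096 227.28236064]
 [261.5717204  348.9256654 ]]
```

View pics/z8.png

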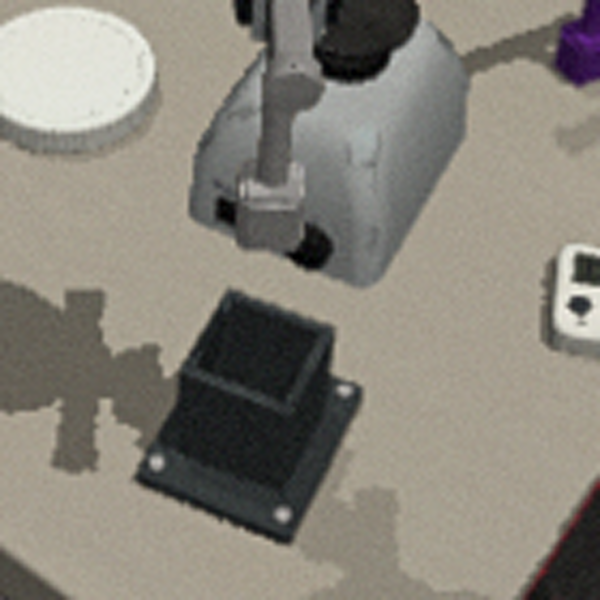

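The foot is at about zoomed px (269,232) and the rim centre at (259,349). Both are within 1 px of prediction, so I'll lower it.

>>> {"fn": "move_arm", "kwargs": {"motion": "0 0 -1 0 0 0;0 0 -2.5 0 0 0;0 0 -4.5 0 0 0;0 0 -6.5 0 0 0;0 0 -8 0 0 0;0 0 -9 0 0 0;0 0 -9.8 0 0 0;0 0 -10.6 0 0 0;0 0 -11 0 0 0;0 0 -11 0 0 0"}}

```text
time: 17.43
tool_pos: [445.3, -235.7, 175.4]
tcp_rot: [-90.0, -0.0, -142.4]
ft_force: [-0.4, 0.2, -3.5]
finger_gap: 14.9
```

>>> {"fn": "move_arm", "kwargs": {"motion": "0 0 -0.8 0 0 0;0 0 -1.6 0 0 0;0 0 -2.4 0 0 0;0 0 -3.2 0 0 0;0 0 -3.7 0 0 0;0 0 -4 0 0 0;0 0 -4 0 0 0"}}

```text
time: 18.02
tool_pos: [445.0, -235.6, 135.0]
tcp_rot: [-90.1, -0.0, -142.4]
ft_force: [0.1, 0.2, -3.4]
finger_gap: 15.1
```

>>> {"fn": "move_arm", "kwargs": {"motion": "0 0 -0.1 0 0 0;0 0 -0.2 0 0 0;0 0 -0.3 0 0 0;0 0 -0.4 0 0 0;0 0 -0.4 0 0 0;0 0 -0.4 0 0 0"}}

```text
time: 18.52
tool_pos: [445.5, -236.0, 132.2]
tcp_rot: [-90.0, 0.0, -142.4]
ft_force: [0.1, -0.5, -3.4]
finger_gap: 15.3
```

>>> {"fn": "move_arm", "kwargs": {"motion": "0 0 -0.1 0 0 0;0 0 -0.2 0 0 0;0 0 -0.3 0 0 0;0 0 -0.3 0 0 0"}}

```text
time: 18.85
tool_pos: [446.8, -236.7, 132.0]
tcp_rot: [-89.8, 0.1, -142.4]
ft_force: [-4.0, 3.8, 14.3]
finger_gap: 15.2
```

It's on the pocket floor, at the same height as when I first gripped it. I'll relieve the press and let go.

>>> {"fn": "move_arm", "kwargs": {"motion": "0 0 0.2 0 0 0;0 0 0.2 0 0 0;0 0 0.2 0 0 0"}}

```text
time: 19.1
tool_pos: [446.1, -236.3, 132.0]
tcp_rot: [-89.9, 0.0, -142.4]
ft_force: [-0.2, 0.5, 4.8]
finger_gap: 15.0
```

>>> {"fn": "move_arm", "kwargs": {"motion": "0 0 0 0 0 0;0 0 0 0 0 0;0 0 0 0 0 0;0 0 0 0 0 0;0 0 0 0 0 0;0 0 0 0 0 0;0 0 0 0 0 0;0 0 0 0 0 0", "fingers": 6.5}}

```text
time: 19.77
tool_pos: [445.5, -236.0, 131.1]
tcp_rot: [-90.0, -0.0, -142.4]
ft_force: [-0.0, -0.0, -0.4]
finger_gap: 65.0
```

>>> {"fn": "move_arm", "kwargs": {"motion": "0 0 1 0 0 0;0 0 2.5 0 0 0;0 0 4.5 0 0 0;0 0 7 0 0 0;0 0 10 0 0 0;0 0 13 0 0 0;0 1 15 0 0 0;0 3 16 0 0 0;0 5 16 0 0 0;0 5 16 0 0 0"}}

```text
time: 20.6
tool_pos: [446.2, -183.8, 293.6]
tcp_rot: [-89.9, 0.1, -142.3]
ft_force: [-0.9, -0.1, 0.1]
finger_gap: 65.0
```

```bash
python3 st.py
python3 - <<'E'
from h import *
a=snap('scene','s8');w=snap('wrist','w8')
r2=lambda i:cv2.resize(i,(400,400),interpolation=cv2.INTER_CUBIC)
cv2.imwrite('pics/z9.png',np.vstack([np.hstack([r2(a['image'][200:360,230:390]),r2(w['image'][100:340,200:440])]),cv2.resize(a['image'][180:280,100:500],(800,200))]))
E
```

```text
20.6 [ 446.20284032 -183.81390121  293.55158793] [-8.98771872e+01  1.34898757e-01 -1.42273309e+02] [-0.88902831 -0.09430732  0.0586099 ] [0.0037659  0.01548298 0.02335594] [ 5.000e-01 -4.094e+01 -5.150e+01  2.000e-02  1.400e-01  7.100e-01]
```

View pics/z9.png

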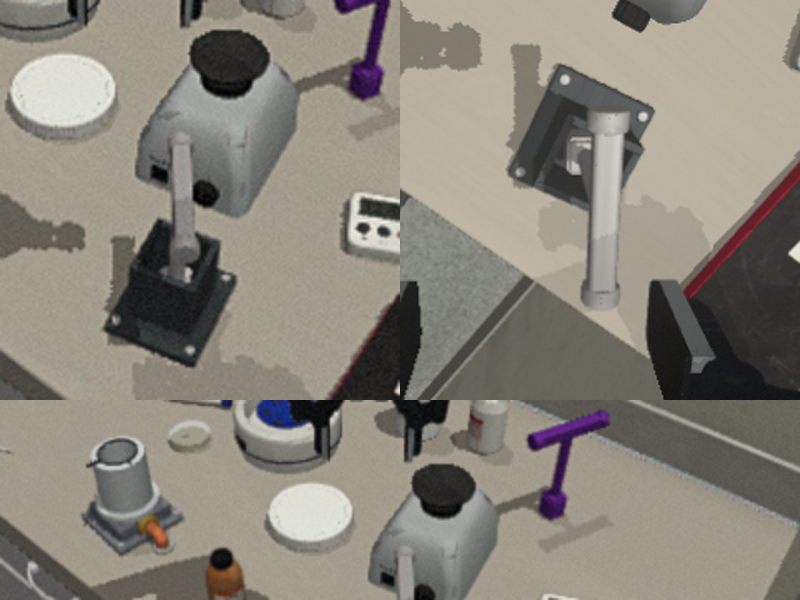

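The key stands upright in the stand pocket, the gripper is clear, the valve pointer is at the front, and nothing else has moved. Handing in.

```bash
python3 -c "
from bench import r
print(r.hand_in())"
```

```text
the job is handed in; nothing more can be done
None
```

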